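# Find the flat on the food processor shaft and hold the drive hub home

## Robot

A 6-joint arm with a two-finger parallel gripper is mounted at the origin on the work surface. World frame = base frame: x ahead of the robot, y to its left, z up, the work surface at z = 0. Lengths are in mm, angles in rad, forces in N, time in s.
With the tool pointing down it reaches from about 275 to 1000 mm from the base axis. Payload 8.4 kg.
Tool frame: the origin (TCP) lies between the finger pads; the fingertips stand 11 mm ahead of it and the grasp point (between the pads) lies 8 mm behind it; z points along the fingers, y is the direction in which the jaws open and shut (so a half turn about z gives the same grasp; the last joint's range is limited). The gripper opens to 85 mm and grips with 20 to 120 N. Pads are 22 mm wide; open, the fingers measure 114 mm over their backs; the gripper's body (76 mm by 85 mm) begins 54 mm behind the grasp point. The pads swing forward as they close: fully open they stand 13 mm farther back than shut.
Start: joints at [1.137, 0.353, 1.633, -0, 1.155, -0.002], TCP at [261.565, 567.637, 242.281] pointing down, gripper open.
Joint ranges: [-2.63, 2.63], [-0.92, 2.1], [0.06, 2.66], [-1.3, 4.44], [0, 2.69], [-3.02, 3.02]. Speed limits (rad/s): [2.22, 2.22, 2.79, 3.14, 3.14, 3.14].

## Interface

Orientations are given as [roll, pitch, yaw] about the fixed x, y, z axes, in that order (R = Rz(yaw) Ry(pitch) Rx(roll)).
In Python, from rig import r, eyes gives the robot as it stands. The module is installed in compiled form; this text tells all that it offers.
- The arm moves only by the tool servo_tool, never from a script. Its argument "rows" is a list of rows, each a list of 3 entries, a list of its own where there are three numbers: the shift along the world's x, y, z in cm, then the turn about the world's z in rad, then the finger opening in cm, from 0 to 8.54. A call has 1 to 5 rows; each row shifts and turns the commanded pose from where the row before left it; what a row does not reach is not made up. A row lasts 1/12 s, in which the tool goes at most 41.7 mm and 7.16 degrees, less where a joint would pass 70% of its speed; a pose out of reach is approached as far as the arm can. A call is refused whole if a number of a shift passes 4.17 or a number of a turn 0.125, either way. A call with a gripper value outside its range is refused whole. The fingers move at their own pace and stop on an object; "squeeze" is the grip in N (left out, the last holds). Time passes only in rows, so rows that do not move let the fingers close. It gives the time, the measured TCP pose, the force and the opening at its end, in the units of the state.
- r.sense(): the state, without advancing time (a new reading comes with each control period).
- eyes.grab_frame(name): name is "scene" or "top" or "wrist"; returns a dict with "frame" (400x640x3 uint8, red, green, blue), "depth" (400x640 float32, mm along the optical axis (not along the pixel's ray), 0 where there is no reading), "vertical_fov" (degrees; the focal length in pixels is half the picture's height over the tangent of half this angle, whatever the lens; pixels are square), "cx", "cy" (the principal point, pixels), "D" ([k1, k2, p1, p2, k3] as OpenCV has them; the pictures are not rectified), "camera_from_world" (4x4, takes a point from world to camera coordinates); the wrist camera has in their place "hand_eye" (4x4, takes a point from camera to tool coordinates, whose origin is the TCP and whose axes are the flange's). Camera axes: x right, y down, z forward; pixel columns grow to the right and rows downward; lengths in mm; the calibration is good to about 2 mm. A picture is of the moment at which its call begins: read the wrist's pose just before it.
- r.sign_off(): hands the job in, once; it reports no verdict.
The state is a dict: "clock": time; "qpos": joint angles; "qvel": joint speeds; "joint_efforts": joint torques, N m; "eef_pos": TCP position; "tcp_rot": TCP orientation; "contact_force": force on the tool from outside, world axes, zero at the start; "wrist_torque": the same for the moment, N m; "opening": opening from 0.0 (shut) to 1.0 (fully open).
Only numpy, scipy, OpenCV 4.12 (cv2) and the standard library are available. Lean on these libraries where they do the work, as an engineer would, in place of code of your own. Each camera call takes 0.05 s, during which the arm holds its last target.

## Task

The food processor on the counter is getting its drive hub back after cleaning. Feel for the flat on the bare drive shaft with the fingers and turn the shaft until the flat faces the front of the machine (the dial side). Then take the hub with the clamp screw from the baking tray, slip it straight onto the shaft with the screw facing the front, fully home, without forcing it and without disturbing anything else, and finish while still gripping it by its square neck and pressing it down, so that I can tighten the screw.

Things in the scene. Friction and masses are not known exactly. Their poses are not given: they have to be found in the camera images.
- base: Food processor motor base, white plastic, 196 x 190 mm, fixed, bowl off. Origin: under its centre at counter height, below the shaft; z up, x points to the FRONT (dark panel with dial). Deck 106 mm up, with a 16 mm high, 6 mm thick seat wall at 78 mm radius, open at the front. The bare drive shaft stands upright at the centre and turns freely (0.08 N m friction, stays where left).
- shaft_tip (a point): Centre of the shaft's top end, 160 mm above the counter; does not turn with the shaft. Steel shaft, 16 mm diameter, 3 mm bevel on top, one flat from top down to a 24 mm round shoulder at 114 mm. Flat 4 mm from the axis: 12 mm across it, 16 mm elsewhere. Squeezed d degrees off square to the flat it measures 8+8cos(60-d) mm, from 60 on 16 mm.
- shaft_mid (a point): Point on the shaft's axis 140 mm above the counter: the height to pinch it. Does not turn with the shaft, whose angle is not measured: it has to be felt or seen. At the start the flat looks 0.55 to 1.5 rad away from the front, anticlockwise from above (from base +x towards base +y).
- hub: Drive hub, aluminium, 42 mm high, 110 to 180 g, upright in the tray: round collar 36 mm diameter, 18 mm high, square neck 25 x 25 mm above. D bore right through, 18.4 mm, flat 5.2 mm from the axis on the screw's side, mouth flared by 2 mm. Origin: centre of underside; z up, x to the screw, neck faces square to x, y. Home: underside on the shoulder, shaft end 4 mm above neck.
- hub_neck (a point): Centre of the hub's square neck, 30 mm above its underside: where to grip it.
- hub_screw (a point): Outer end of the brass clamp screw in the hub's collar, 26 mm from the bore's axis along hub x, 9 mm above the underside; 8 mm thick.
- tray: Dark baking tray, 300 x 220 mm (x, y), rim 16 mm high, floor 3 mm thick, fixed. Origin: under its centre.
- spacer: Plain aluminium sleeve in the tray, 36 mm diameter, 30 mm high, round bore, no screw. Not needed; leave it. Origin: centre of the underside.
- hexkey: L-shaped steel hex key lying in the tray, 85 x 26 x 5 mm. Leave it. Origin: under the middle of its long arm.
- shaker: Steel salt shaker, 42 mm diameter, 85 mm high. Leave it. Origin: centre of the underside.
- cutter: Steel biscuit-cutter ring, 56 mm diameter, 35 mm high. Leave it. Origin: centre of the underside.
- disc: Steel slicing disc, 160 mm diameter, lying flat. Leave it. Origin: centre of the underside.
- wheel: Pastry wheel cutter lying flat, 68 mm wheel, black handle, 190 mm long. Leave it. Origin: on the counter, between wheel and handle.

How it is judged (in metres and radians):
On the way, in this order (a step that is already met when the one before it is completed fails the run):
1. the bare shaft was taken between the fingers while the hub was still away from it (distance between the grasp point and shaft_mid below 0.022 m and contact force between the fingers and base above 3 N and horizontal distance between hub and shaft_tip above 0.06 m), for 0.1 s.
2. the hub sits fully home on the shaft with its screw facing the front (z of hub in the frame of base below 0.1165 m and horizontal distance between hub and shaft_tip below 0.003 m and x of hub_screw in the frame of base above 0.015 m), for 0.2 s.
At the end, for the whole second after the job is handed in: Hub on the shaft within 2.5 mm of fully home, within 3 mm of its axis, upright within 4 degrees, screw within about 14 degrees of the front; the fingers still grip the square neck (over 4 N), press the hub down (over 3 N on the machine) and hold it still (all of step 2 and z of hub in the frame of base above 0.11 m and angle between hub's own z axis and vertical below 0.07 rad and y of hub_screw in the frame of base between -0.0065 and 0.0065 m and distance between the grasp point and hub_neck below 0.025 m and contact force between the fingers and hub above 4 N and contact force between hub and base above 3 N and linear speed of hub below 0.02 m/s); the arm keeps its last pose, push and grip.
It fails at once if the hub went onto the shaft while its screw, and so the flat, pointed more than about 27 degrees away from the front (the shaft was not turned first) (horizontal distance between hub and shaft_tip below 0.004 m and z of hub in the frame of base below 0.15 m and (y of hub_screw in the frame of base above 0.012 m or y of hub_screw in the frame of base below -0.012 m or x of hub_screw in the frame of base below 0 m)).
It fails at once if the hub was forced onto the shaft with more than 60 N (contact force between hub and base above 60 N).
It fails at once if something else on the counter or in the tray was moved more than 30 mm (distance of any of spacer, hexkey, shaker, cutter, disc, wheel from where it was at the start of the episode above 0.03 m).
It also fails if it takes over 67 s, if anything falls off the work surface, if the arm or the gripper's body presses on something with over 40 N, if the wrist force passes 120 N, or if a joint passes its speed limit or range.

## Working session

There is one attempt and no reset: what is moved stays moved. The work goes in short steps, Python scripts to look and compute and a tool call to move; the robot and the scene stay as the last step left them, time stands still between calls to the robot, and variables do not carry over. Pictures are saved under pics/ and viewed, and the job is handed in when it is done.

Besides the shell and the picture viewer there is one more tool, called in YAML: its name, and indented under it one key for each argument. servo_tool: Moves the arm, as the interface text tells. Its arguments: {"type":"object","properties":{"rows":{"type":"array"},"squeeze":{"type":"number"}},"required":["rows"]}

```bash
mkdir -p pics; cat > h.py <<'E'
import numpy as np, cv2
from rig import r, eyes
def K(f):
    F=f["frame"].shape[0]/2/np.tan(np.radians(f["vertical_fov"])/2)
    return np.array([[F,0,f["cx"]],[0,F,f["cy"]],[0,0,1.]])
def cfw(f,s=None):
    if "camera_from_world" in f: return np.array(f["camera_from_world"])
    from scipy.spatial.transform import Rotation as R
    T=np.eye(4);T[:3,:3]=R.from_euler('xyz',s["tcp_rot"]).as_matrix();T[:3,3]=s["eef_pos"]
    return np.linalg.inv(T@np.array(f["hand_eye"]))
def ray(f,uv,M):
    p=cv2.undistortPoints(np.array(uv,float).reshape(-1,1,2),K(f),np.array(f["D"],float)).reshape(-1,2)
    d=np.c_[p,np.ones(len(p))]; W=np.linalg.inv(M)
    return W[:3,3], d@W[:3,:3].T
def onz(f,uv,M,z):
    o,d=ray(f,uv,M); return o+d*((z-o[2])/d[:,2])[:,None]
def bydepth(f,uv,M):
    o,d=ray(f,uv,M); z=np.array([f["depth"][int(round(v)),int(round(u))] for u,v in np.array(uv).reshape(-1,2)])
    return o+d*z[:,None]
def proj(f,P,M):
    P=np.array(P,float).reshape(-1,3); Rv,_=cv2.Rodrigues(M[:3,:3])
    return cv2.projectPoints(P,Rv,M[:3,3],K(f),np.array(f["D"],float))[0].reshape(-1,2)
def save(n,im): cv2.imwrite("pics/"+n+".png",im[:,:,::-1])
E
python3 - <<'E'
from h import *
import pickle
s=r.sense(); print(s)
d={}
for n in ("scene","top","wrist"):
    f=eyes.grab_frame(n); save(n+"0",f["frame"]); d[n]=f
    print(n,f["vertical_fov"],f["cx"],f["cy"],f["D"],f.get("camera_from_world",f.get("hand_eye")))
pickle.dump((s,d),open("f0.pkl","wb"))
E
```

```text
{'clock': 0.0, 'qpos': array([ 1.13655713e+00,  3.53629531e-01,  1.63414485e+00, -1.72649301e-05,
        1.15517805e+00, -2.38613205e-03]), 'qvel': array([ 3.90252440e-04,  5.58596119e-04, -1.31121805e-03, -4.43102399e-04,
        2.98225636e-05,  2.83073904e-04]), 'joint_efforts': array([ 1.91808984e-03, -6.05260921e+01, -3.42072022e+01,  1.00653281e-04,
        9.42972751e-03, -3.09054576e-05]), 'eef_pos': array([261.40033725, 567.20491052, 241.56870323]), 'tcp_rot': array([-3.14023284e+00,  1.25409734e-05,  2.70974658e+00]), 'contact_force': array([-0.94019613, -0.02159501,  0.11468084]), 'wrist_torque': array([ 0.03162743, -0.02848404,  0.00187928]), 'opening': 1.0035594702365926}
scene 52.033082767760284 321.9115227191604 192.06597445969288 [-0.03432628  0.          0.          0.          0.        ] [[ 7.56514748e-01  6.53890364e-01 -1.06221062e-02 -4.04379703e+02]
 [ 5.25039136e-01 -6.16964372e-01 -5.86249836e-01 -2.08318515e+02]
 [-3.89896579e-01  4.37929625e-01 -8.10060677e-01  1.65014005e+03]
 [ 0.00000000e+00  0.00000000e+00  0.00000000e+00  1.00000000e+00]]
top 47.17441432944459 321.35767973379143 199.6650468793784 [-0.03278625  0.          0.          0.          0.        ] [[-1.96886731e-02 -9.99800314e-01 -3.41884172e-03  2.06761152e+01]
 [-9.86291720e-01  1.99827603e-02 -1.63796617e-01  5.50153140e+02]
 [ 1.63832227e-01  1.47037240e-04 -9.86488206e-01  1.34096237e+03]
 [ 0.00000000e+00  0.00000000e+00  0.00000000e+00  1.00000000e+00]]
wrist 64.36045302011208 317.35798127475505 197.2011189225849 [-0.02402731  0.          0.          0.          0.        ] [[ 6.19347568e-05 -9.65929442e-01 -2.58805542e-01  6.63062441e+01]
 [ 9.99999997e-01  4.90936454e-05  5.60797848e-05  1.67314302e-01]
 [-4.14634078e-05 -2.58805544e-01  9.65929443e-01 -1.30576431e+02]
 [ 0.00000000e+00  0.00000000e+00  0.00000000e+00  1.00000000e+00]]
```

View pics/scene0.png

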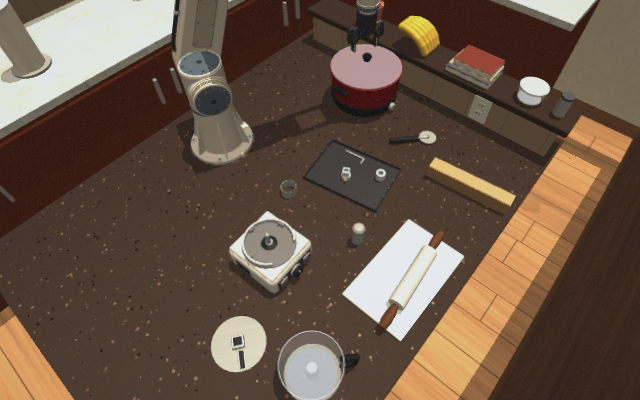

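View pics/top0.png

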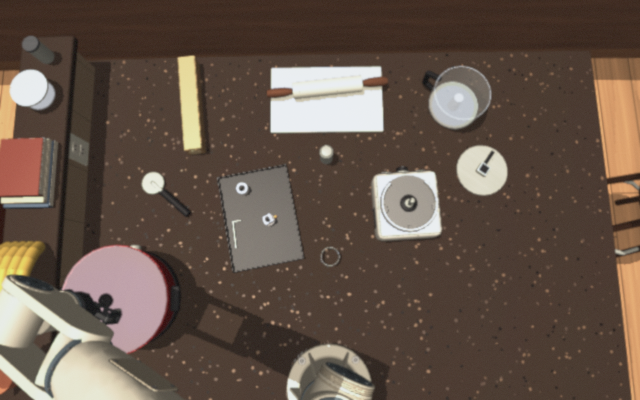

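View pics/wrist0.png

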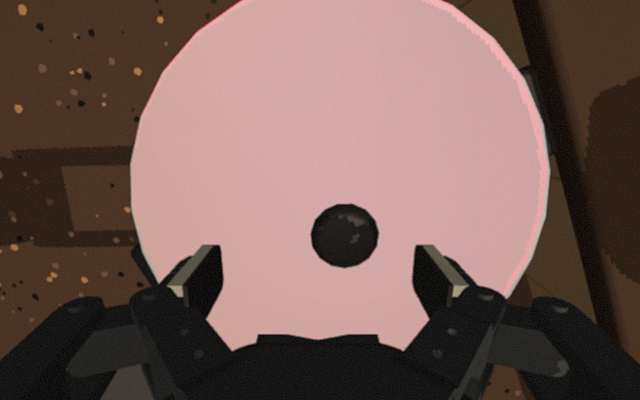

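Overview: in top view the base is at (407,203) with its dial at (402,170), hub at (270,219), spacer at (243,188), shaker at (327,155), cutter at (330,256). The hand starts above a pot. Next I measure.

```bash
python3 - <<'E'
from h import *
import pickle
s,d=pickle.load(open("f0.pkl","rb"))
f=d["top"];M=cfw(f)
a=cv2.resize(f["frame"][150:260,365:450],None,fx=6,fy=5.4,interpolation=cv2.INTER_CUBIC)
a=cv2.resize(f["frame"][155:255,360:450],(450,500),interpolation=cv2.INTER_CUBIC)
b=cv2.resize(f["frame"][185:255,225:295],(350,350),interpolation=cv2.INTER_CUBIC)
b=cv2.copyMakeBorder(b,0,150,0,0,cv2.BORDER_CONSTANT)
save("c0",np.hstack([a,b]))
f2=d["scene"]
a=cv2.resize(f2["frame"][200:300,220:320],(400,400),interpolation=cv2.INTER_CUBIC)
b=cv2.resize(f2["frame"][140:210,320:390],(400,400),interpolation=cv2.INTER_CUBIC)
save("c1",np.hstack([a,b]))
for n,uv,z in [("hubtop",(268,218),45),("deck",(407,203),106),("shaker",(327,150),85),("cutter",(330,256),35),("spacer",(242,187),33),("shafttip",(409,200),160)]:
    print(n,onz(f,[uv],M,z).round(),bydepth(f,[uv],M).round())
E
```

```text
hubtop [[498. 171.  45.]] [[504. 177.  -1.]]
deck [[ 526. -238.  106.]] [[ 524. -235.  118.]]
shaker [[694. -10.  85.]] [[694. -10.  85.]]
cutter [[381. -13.  35.]] [[382. -13.   0.]]
spacer [[597. 253.  33.]] [[603. 258.   5.]]
shafttip [[ 526. -233.  160.]] [[ 530. -239.  130.]]
```

View pics/c0.png

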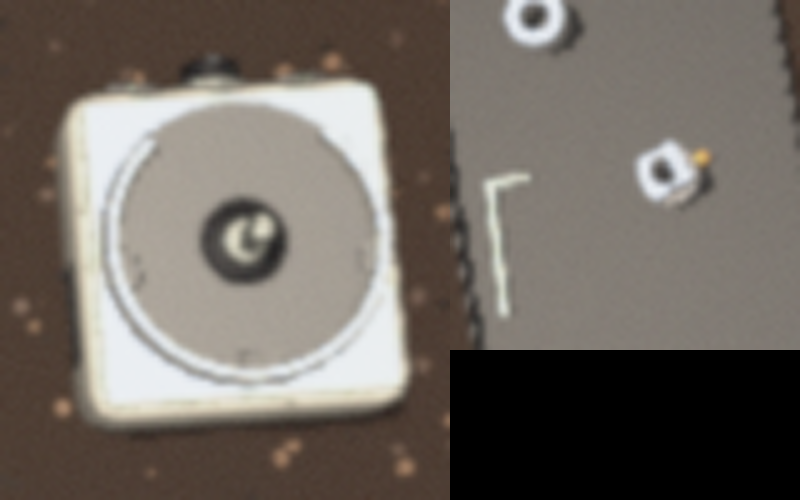

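View pics/c1.png

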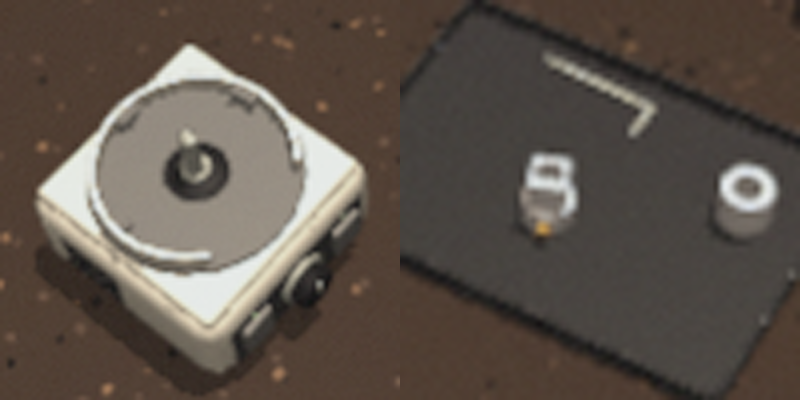

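servo_tool:
  rows:
    - [[2.1, -3.5, 0.4], 0, 8.54]
    - [[2.1, -3.5, 0.4], 0, 8.54]
    - [[2.1, -3.5, 0], 0, 8.54]
    - [[2.1, -3.5, 0], 0, 8.54]
    - [[2.1, -3.5, 0], 0, 8.54]

```text
clock: 0.57
eef_pos: [367.0, 390.9, 250.2]
tcp_rot: [-3.141, 0.0, 2.71]
contact_force: [1.0, 0.3, -1.1]
opening: 1.002
```

servo_tool:
  rows:
    - [[2.1, -3.5, 0], 0, 8.54]
    - [[2.1, -3.5, 0], 0, 8.54]
    - [[2.1, -3.5, 0], 0, 8.54]
    - [[2.1, -3.5, 0], 0, 8.54]
    - [[2.1, -3.5, 0], 0, 8.54]

```text
clock: 0.98
eef_pos: [472.1, 215.7, 250.3]
tcp_rot: [3.141, 0.0, 2.71]
contact_force: [0.6, 1.1, -0.2]
opening: 1.0
```

servo_tool:
  rows:
    - [[0, 0, 0], 0, 8.54]

```text
clock: 1.07
eef_pos: [474.3, 212.3, 250.3]
tcp_rot: [-3.14, 0.002, 2.706]
contact_force: [-0.2, 0.2, 0.1]
opening: 1.002
```

```bash
python3 - <<'E'
from h import *
import pickle
s=r.sense(); f=eyes.grab_frame("wrist"); save("w1",f["frame"]); pickle.dump((s,f),open("w1.pkl","wb"))
print(s["eef_pos"],s["tcp_rot"],s["qpos"],s["clock"],s["qvel"].max())
E
```

```text
[474.33650422 212.30059811 250.29212012] [-3.14028302e+00  2.03939149e-03  2.70577880e+00] [ 0.41947891  0.18048358  1.84796075 -0.00267395  1.11280038 -0.71432035] 1.0667 0.12002368470181692
```

View pics/w1.png

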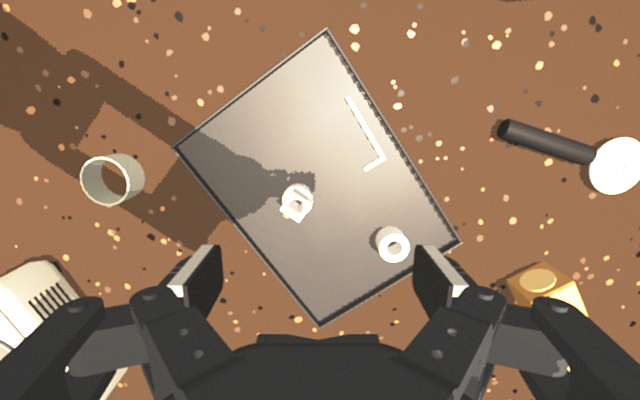

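Hub at (297,205) with the screw at (287,214), pointing lower left. Now to the machine.

servo_tool:
  rows:
    - [[0.5, -4.05, 0.3], 0, 8.54]
    - [[0.5, -4.05, 0.3], 0, 8.54]
    - [[0.5, -4.05, 0.3], 0, 8.54]
    - [[0.5, -4.05, 0.3], 0, 8.54]
    - [[0.5, -4.05, 0.3], 0, 8.54]

```text
clock: 1.53
eef_pos: [496.2, 14.5, 265.4]
tcp_rot: [3.141, -0.0, 2.711]
contact_force: [0.8, 1.3, 0.1]
opening: 1.001
```

servo_tool:
  rows:
    - [[0.5, -4.05, 0], 0, 8.54]
    - [[0.5, -4.05, 0], 0, 8.54]
    - [[0.5, -4.05, 0], 0, 8.54]
    - [[0.5, -4.05, 0], 0, 8.54]
    - [[0.5, -4.05, 0], 0, 8.54]

```text
clock: 1.95
eef_pos: [521.6, -188.2, 265.2]
tcp_rot: [3.141, -0.0, 2.711]
contact_force: [1.0, -0.1, -0.1]
opening: 0.999
```

servo_tool:
  rows:
    - [[0.3, -4.05, 0], 0, 8.54]
    - [[0, 0, 0], 0, 4]
    - [[0, 0, 0], 0, 4]

```text
clock: 2.2
eef_pos: [524.7, -228.7, 264.8]
tcp_rot: [3.141, -0.001, 2.707]
contact_force: [0.1, 1.4, -0.1]
opening: 0.749
```

```bash
python3 - <<'E'
from h import *
import pickle
s=r.sense(); f=eyes.grab_frame("wrist"); save("w2",f["frame"]); pickle.dump((s,f),open("w2.pkl","wb"))
print(s["eef_pos"],s["tcp_rot"],s["qpos"],s["clock"],s["qvel"].max())
M=cfw(f,s); print(proj(f,[526,-235,160],M))
E
```

```text
[ 524.65211832 -228.74994892  264.78406823] [ 3.14132620e+00 -7.19841815e-04  2.70740907e+00] [-4.13936939e-01  2.50701219e-01  1.72353185e+00  3.05403921e-04
  1.16807391e+00 -1.55066938e+00] 2.2 0.04496073689638305
[[310.4858425  206.17095754]]
```

View pics/w2.png

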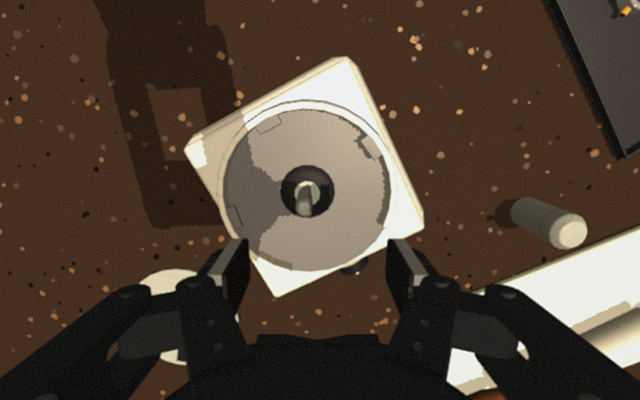

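```bash
python3 - <<'E'
from h import *
import pickle
s,f=pickle.load(open("w2.pkl","rb")); M=cfw(f,s)
im=f["frame"][155:245,260:350]
dz=f["depth"][155:245,260:350]
v,u=np.mgrid[155:245,260:350]
P=bydepth(f,np.c_[u.ravel(),v.ravel()],M)
Z=P[:,2].reshape(90,90)
print(np.array2string(Z[25:75:2,30:65:2].round().astype(int),max_line_width=200))
m=((Z>150)&(Z<170)).ravel(); print(m.sum(),P[m].mean(0),np.median(P[m],0))
zi=cv2.applyColorMap(np.clip((Z-100)*4,0,255).astype(np.uint8),cv2.COLORMAP_JET)[:,:,::-1]
save("c2",np.hstack([cv2.resize(im,(400,400),interpolation=cv2.INTER_CUBIC),cv2.resize(zi,(400,400),interpolation=0)]))
# base outline
g=f["frame"].astype(int)
E
```

```text
[[110 108 109 109 109 110 109 109 108 111 109 108 109 109 109 109 110 108]
 [110 110 109 110 110 109 111 113 112 112 112 112 109 108 109 109 109 109]
 [110 110 110 108 108 113 113 113 113 112 114 113 112 108 108 109 109 109]
 [108 109 109 110 113 115 113 115 116 115 114 112 113 114 110 108 111 109]
 [109 109 108 112 113 113 118 122 124 124 119 112 114 114 113 109 109 109]
 [110 109 109 114 114 120 127 130 130 130 124 113 113 115 113 108 109 108]
 [109 109 108 113 113 129 135 138 137 138 127 114 113 113 113 109 108 108]
 [109 109 110 113 126 138 143 145 145 144 133 114 112 113 113 110 109 110]
 [109 108 109 113 138 146 149 151 151 149 138 113 112 114 112 111 109 110]
 [110 109 109 115 147 152 155 157 157 156 142 113 113 113 113 107 108 109]
 [108 109 109 109 154 156 157 157 158 158 145 118 113 114 108 108 109 109]
 [110 109 110 147 156 157 158 158 160 158 150 123 112 114 108 108 108 110]
 [108 110 108 155 157 160 159 159 159 159 154 127 110 109 109 108 109 110]
 [107 109 108 157 159 159 160 160 158 159 157 132 109 108 108 110 108 107]
 [108 108 108 157 159 159 159 160 159 159 157 108 
[... 167 characters left out ...]
06 105]
 [105 105 105 106 156 159 159 157 160 160 157 107 108 106 106 105 107 104]
 [105 105 104 105 105 106 157 159 158 158 106 106 106 105 106 105 106 104]
 [104 105 105 105 104 105 105 105 106 106 104 106 105 104 105 104 106 106]
 [105 106 106 104 105 105 395 105 105 106 105 104 105 106 106 105 106 105]
 [105 105 104 105 105 105 104 106 105 104 105 104 106 105 105 103 104 105]
 [106 105 105 105 105 105 106 105 105 105 106 106 106 105 104 103 105 105]
 [105 105 105 105 105 105 105 105 106 106 105 106 105 106 105 104 105 106]
 [106 104 106 105 105 105 106 106 104 105 105 105 105 105 104 106 104 104]]
278 [ 524.79487477 -240.40038096  157.49734964] [ 524.65953732 -240.30519974  158.02808907]
```

View pics/c2.png

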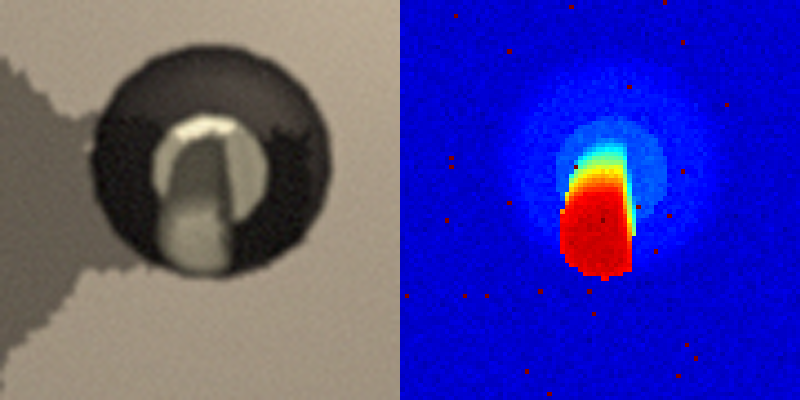

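```bash
python3 - <<'E'
from h import *
import pickle
s,f=pickle.load(open("w2.pkl","rb")); M=cfw(f,s)
v,u=np.mgrid[0:400,0:640]
P=bydepth(f,np.c_[u.ravel(),v.ravel()],M).reshape(400,640,3)
m=((P[...,2]>95)&(P[...,2]<130)&(f["depth"]>0)&(u>170)&(u<440)&(v<310)).astype(np.uint8)
m=cv2.morphologyEx(m,cv2.MORPH_OPEN,np.ones((3,3)))
n,l,st,_=cv2.connectedComponentsWithStats(m); k=1+st[1:,4].argmax()
pts=P[l==k]
(c,sz,a)=cv2.minAreaRect(pts[:,:2].astype(np.float32)); print("rect",c,sz,a)
# seat wall ring: z 116..128
w=(l==k)&(P[...,2]>118)&(np.hypot(P[...,0]-525,P[...,1]+236)<90)&(np.hypot(P[...,0]-525,P[...,1]+236)>60)
q=P[w]; 
A=np.c_[2*q[:,:2],np.ones(len(q))]; x=np.linalg.lstsq(A,(q[:,:2]**2).sum(1),rcond=None)[0]; print("ring",len(q),x[:2],np.sqrt(x[2]+x[0]**2+x[1]**2))
ang=np.degrees(np.arctan2(q[:,1]-x[1],q[:,0]-x[0])); h=np.histogram(ang,36,(-180,180))[0]; print(h)
# shoulder z 112-116
w=(P[...,2]>111.5)&(P[...,2]<117)&(np.hypot(P[...,0]-525,P[...,1]+238)<16); q=P[w]; (cc,rr)=cv2.minEnclosingCircle(q[:,:2].astype(np.float32)); print("shoulder",len(q),cc,rr)
w=(P[...,2]>150)&(P[...,2]<165)&(np.hypot(P[...,0]-525,P[...,1]+238)<16); q=P[w]
print("tip");
for t in range(0,180,10):
    d=np.array([np.cos(np.radians(t)),np.sin(np.radians(t))]); p=q[:,:2]@d; print(t,round(float(np.ptp(p)),1),end="; ")
save("m2",np.dstack([m*255]*3))
E
```

```text
rect (525.65234375, -239.52734375) (179.2403564453125, 173.3509063720703) 2.5437796115875244
ring 3505 [ 526.14736712 -239.54022381] 76.65384141363778
[260 134 112 111 104 106  98 167 211  84   7  82  86  85  26   0   0   0
   0   0   0   0  73  97  97 104 104 181 252 130 118 115 116 119 118 208]
shoulder 256 (526.0288696289062, -239.56716918945312) 11.771032333374023
tip
0 16.1; 10 16.0; 20 15.9; 30 15.4; 40 14.9; 50 13.9; 60 12.5; 70 11.8; 80 12.5; 90 13.5; 100 14.4; 110 15.1; 120 15.6; 130 16.0; 140 16.1; 150 16.3; 160 16.2; 170 16.1;
```

```bash
python3 - <<'E'
from h import *
import pickle
s,f=pickle.load(open("w2.pkl","rb")); M=cfw(f,s)
v,u=np.mgrid[0:400,0:640]
P=bydepth(f,np.c_[u.ravel(),v.ravel()],M).reshape(400,640,3)
c=np.array([526.,-239.5])
m=((P[...,2]>100)&(P[...,2]<130)&(f["depth"]>0)&(u>170)&(u<440)&(v<310)); q=P[m][:,:2]-c
q=q[np.hypot(*q.T)<140]
# edges: extreme in each dir as function of tangent position, bins
for nm,t0 in (("front",0),("left",90),("back",180),("right",-90)):
    t=np.radians(t0+3); n=np.array([np.cos(t),np.sin(t)]); e=np.array([-n[1],n[0]])
    a=q@n; b=q@e; X=[];Y=[]
    for lo in range(-60,61,4):
        k=(b>lo)&(b<lo+4)
        if k.sum()>5: X.append(lo+2); Y.append(np.percentile(a[k],98))
    X=np.array(X);Y=np.array(Y); ok=np.abs(Y-np.median(Y))<8
    p=np.polyfit(X[ok],Y[ok],1); print(nm,"yaw",round(3-np.degrees(np.arctan(p[0])),2),"dist",round(p[1],1),ok.sum())
w=(P[...,2]>119)&(np.hypot(P[...,0]-c[0],P[...,1]-c[1])<81)&(np.hypot(P[...,0]-c[0],P[...,1]-c[1])>71)
ang=np.degrees(np.arctan2(P[w][:,1]-c[1],P[w][:,0]-c[0])); print("gap",ang[ang<0].max(),ang[ang>0].min(), np.sort(ang[(ang>0)])[:5],np.sort(ang[ang<0])[-5:])
w=(P[...,2]>150)&(P[...,2]<165)&(np.hypot(P[...,0]-c[0],P[...,1]-c[1])<16); q=P[w][:,:2]-c
for t in range(50,100,4):
    d=np.array([np.cos(np.radians(t)),np.sin(np.radians(t))]); print(t,np.percentile(q@d,[1,99]).round(1),end="; ")
E
```

```text
front yaw 3.15 dist 74.9 24
left yaw 3.84 dist 74.1 24
back yaw 3.44 dist 75.8 23
right yaw 2.6 dist 72.6 23
gap -37.225478766332 42.07932877741919 [42.07932878 42.40898153 42.48980088 42.50447126 42.51435496] [-37.68579993 -37.61850294 -37.5422542  -37.36530941 -37.22547877]
50 [-7.6  5.4]; 54 [-7.4  5.1]; 58 [-7.4  4.9]; 62 [-7.4  4.6]; 66 [-7.4  4.3]; 70 [-7.4  4. ]; 74 [-7.4  3.8]; 78 [-7.5  4.1]; 82 [-7.6  4.4]; 86 [-7.7  4.8]; 90 [-7.8  5.1]; 94 [-7.8  5.4]; 98 [-7.8  5.8];
```

Shaft axis measures (526, −239.5), the same from the ring, shoulder and tip. Base yaw is about 3°, and the flat faces about 72° in world. I'll align the jaws with the flat and descend.

servo_tool:
  rows:
    - [[0.14, -1.08, -1.5], 0.12, 4]
    - [[0, 0, -3.5], 0, 4]
    - [[0, 0, -3], 0, 4]
    - [[0, 0, -3], 0, 4]
    - [[0, 0, -2.0], 0, 4]
  squeeze: 30

```text
clock: 2.67
eef_pos: [525.0, -235.8, 132.7]
tcp_rot: [3.141, -0.003, 2.832]
contact_force: [-0.3, 0.2, -0.3]
opening: 0.471
```

servo_tool:
  rows:
    - [[0, 0, 0], 0, 1.0]
    - [[0, 0, 0], 0, 1.0]
    - [[0, 0, 0], 0, 1.0]
    - [[0, 0, 0], 0, 1.0]
    - [[0, 0, 0], 0, 1.0]

```text
clock: 3.08
eef_pos: [523.3, -240.9, 134.3]
tcp_rot: [-3.136, -0.004, 2.832]
contact_force: [-7.6, -23.7, -25.8]
opening: 0.132
```

servo_tool:
  rows:
    - [[0, 0, 0], 0, 1.0]
    - [[0, 0, 0], 0, 1.0]
    - [[0, 0, 0], 0, 1.0]
    - [[0, 0, 0], 0, 1.0]
    - [[0, 0, 0], 0, 1.0]

```text
clock: 3.5
eef_pos: [523.3, -240.9, 134.3]
tcp_rot: [-3.136, -0.004, 2.832]
contact_force: [-7.6, -23.8, -25.2]
opening: 0.137
```

servo_tool:
  rows:
    - [[0.1, -0.4, 0], 0, 1.0]
    - [[0, 0, 0], 0, 1.0]

```text
clock: 3.67
eef_pos: [523.2, -241.1, 134.3]
tcp_rot: [3.141, -0.009, 2.831]
contact_force: [-10.0, -1.5, -15.3]
opening: 0.13
```

servo_tool:
  rows:
    - [[-0.1, 0.02, 0], -0.12, 1.0]
    - [[-0.02, 0.02, 0], -0.12, 1.0]
    - [[-0.02, 0.03, 0], -0.12, 1.0]
    - [[0, 0.03, 0], -0.12, 1.0]
    - [[0, 0.03, 0], -0.12, 1.0]

```text
clock: 4.08
eef_pos: [523.3, -239.0, 134.3]
tcp_rot: [-3.139, -0.005, 2.225]
contact_force: [-2.4, 1.7, -20.8]
opening: 0.132
```

servo_tool:
  rows:
    - [[0, 0.03, 0], -0.12, 1.0]
    - [[0, 0.03, 0], -0.12, 1.0]
    - [[0, 0.03, 0], -0.12, 1.0]
    - [[0, 0.03, 0], -0.12, 1.0]
    - [[0, 0, 0], -0.12, 1.0]

```text
clock: 4.5
eef_pos: [524.6, -237.5, 134.3]
tcp_rot: [-3.139, -0.003, 1.625]
contact_force: [5.3, 6.1, -22.8]
opening: 0.134
```

servo_tool:
  rows:
    - [[0, 0, 0], 0, 1.0]
    - [[0, 0, 0], 0, 1.0]

```text
clock: 4.67
eef_pos: [524.6, -237.4, 134.3]
tcp_rot: [-3.139, -0.003, 1.63]
contact_force: [3.1, 4.5, -22.3]
opening: 0.127
```

Opening holds at about 11–12 mm, so the pads are square on the flat. I'll release, rise and check.

servo_tool:
  rows:
    - [[0, 0, 0], 0, 4.0]
    - [[0, 0, 0], 0, 4.0]
    - [[0, 0, 0], 0, 4.0]
    - [[0, 0, 3], 0, 4.0]
    - [[0, 0, 4], 0, 4.0]

```text
clock: 5.08
eef_pos: [524.1, -239.4, 204.4]
tcp_rot: [-3.138, -0.002, 1.63]
contact_force: [1.7, -0.9, 0.7]
opening: 0.466
```

servo_tool:
  rows:
    - [[0, 0, 4], 0, 5]
    - [[0, 0, 2], 0, 6]
    - [[0, 0, 0], 0, 6]
    - [[0, 0, 0], 0, 6]

```text
clock: 5.42
eef_pos: [526.6, -240.6, 267.9]
tcp_rot: [3.137, 0.002, 1.63]
contact_force: [-0.4, 0.2, -1.6]
opening: 0.7
```

```bash
cat > shaft.py <<'E'
from h import *
import pickle,sys
s=r.sense(); f=eyes.grab_frame("wrist"); n=sys.argv[1]; pickle.dump((s,f),open(n+".pkl","wb"))
print(s["eef_pos"],s["tcp_rot"],s["qpos"],s["clock"])
M=cfw(f,s)
v,u=np.mgrid[0:400,0:640]
P=bydepth(f,np.c_[u.ravel(),v.ravel()],M).reshape(400,640,3)
c=np.array([526.,-239.5]); R=np.hypot(P[...,0]-c[0],P[...,1]-c[1])
def circ(q):
    A=np.c_[2*q[:,:2],np.ones(len(q))]; x=np.linalg.lstsq(A,(q[:,:2]**2).sum(1),rcond=None)[0]; return x[:2].round(1),round(float(np.sqrt(x[2]+x[0]**2+x[1]**2)),1)
w=(P[...,2]>118)&(P[...,2]<130)&(R>70)&(R<83); print("ring",circ(P[w]))
w=(P[...,2]>111.5)&(P[...,2]<117)&(R<16); print("shoulder",cv2.minEnclosingCircle(P[w][:,:2].astype(np.float32)))
w=(P[...,2]>150)&(P[...,2]<165)&(R<16); q=P[w][:,:2]-c
for t in range(-180,180,8):
    d=np.array([np.cos(np.radians(t)),np.sin(np.radians(t))]); print(t,np.percentile(q@d,99).round(1),end="; ")
i=proj(f,[526,-239.5,140],M)[0].astype(int); print(i)
im=f["frame"][i[1]-45:i[1]+45,i[0]-45:i[0]+45]
save(n,np.hstack([f["frame"],cv2.resize(im,(160,160)).repeat(1,0) if 0 else cv2.copyMakeBorder(cv2.resize(im,(160,160)),0,240,0,0,0)]))
E
python3 shaft.py w3
```

```text
[ 526.59803876 -240.61314239  267.87311306] [3.13726069e+00 2.43461854e-03 1.62982555e+00] [-4.31122215e-01  2.55416959e-01  1.71013664e+00 -1.17939490e-04
  1.17107102e+00 -4.90111079e-01] 5.4167
ring (array([ 526.3, -239.6]), 77.4)
shoulder ((525.9871826171875, -239.59690856933594), 11.874120712280273)
-180 7.3; -172 7.3; -164 7.6; -156 7.6; -148 7.7; -140 7.8; -132 7.6; -124 7.8; -116 7.7; -108 7.8; -100 7.8; -92 7.6; -84 7.6; -76 7.8; -68 7.7; -60 7.6; -52 7.2; -44 6.9; -36 6.6; -28 6.1; -20 5.6; -12 5.1; -4 4.4; 4 4.0; 12 4.6; 20 5.1; 28 5.8; 36 6.4; 44 6.9; 52 7.3; 60 7.5; 68 7.6; 76 7.5; 84 7.6; 92 7.5; 100 7.5; 108 7.4; 116 7.5; 124 7.6; 132 7.6; 140 7.6; 148 7.7; 156 7.6; 164 7.5; 172 7.6; [316 191]
```

View pics/w3.png

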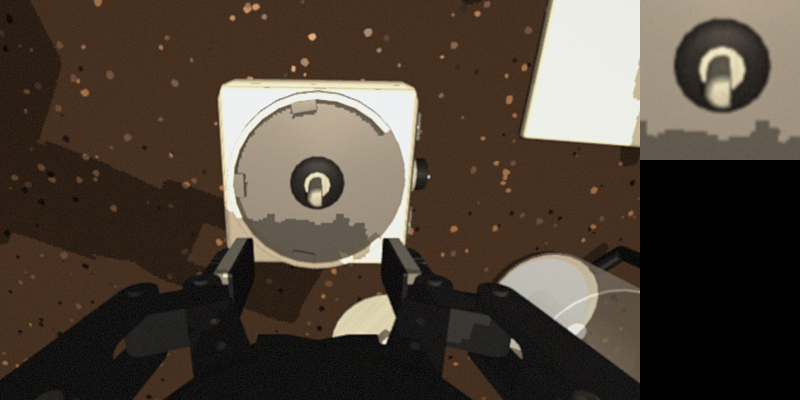

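The flat now faces 3–4° in world, towards the dial at image right (422,174). Next I measure the hub from the earlier frame.

```bash
cat > hub.py <<'E'
from h import *
import pickle,sys
s,f=pickle.load(open(sys.argv[1]+".pkl","rb")); M=cfw(f,s); c=np.array([float(sys.argv[2]),float(sys.argv[3])])
v,u=np.mgrid[0:400,0:640]
P=bydepth(f,np.c_[u.ravel(),v.ravel()],M).reshape(400,640,3)
R=np.hypot(P[...,0]-c[0],P[...,1]-c[1]); ok=(R<35)&(f["depth"]>0)
print("hist z",np.histogram(P[ok][:,2],[-5,0,2,4,6,10,14,18,20,22,24,30,36,42,44,46,48,60]))
w=ok&(P[...,2]>41)&(P[...,2]<50); q=P[w][:,:2]; print("top n",len(q),P[w][:,2].mean(),cv2.minAreaRect(q.astype(np.float32)))
w=ok&(P[...,2]>18.5)&(P[...,2]<23.5); q=P[w][:,:2]; print("collar",len(q),cv2.minEnclosingCircle(q.astype(np.float32)))
hsv=cv2.cvtColor(f["frame"],cv2.COLOR_RGB2HSV)
w=ok&(hsv[...,1]>110)&(hsv[...,0]>10)&(hsv[...,0]<32)&(hsv[...,2]>100); w=w&(P[...,2]>7); q=P[w]; print("screw",w.sum(),q.mean(0) if len(q) else 0, np.c_[u[w],v[w]].mean(0))
i=proj(f,[c[0],c[1],30],M)[0].astype(int); x0=max(i[0]-50,0);y0=max(i[1]-50,0); print(x0,y0)
save(sys.argv[1]+"h",cv2.resize(f["frame"][y0:y0+100,x0:x0+100],(500,500),interpolation=cv2.INTER_CUBIC))
E
python3 hub.py w1 498 172
```

```text
hist z (array([  8, 727, 830,  22,  30,  37,  45,  86,  92,  12,  62,  59,  73,
       167, 163,   1,   0]), array([-5,  0,  2,  4,  6, 10, 14, 18, 20, 22, 24, 30, 36, 42, 44, 46, 48,
       60]))
top n 346 43.87779271782388 ((496.4831848144531, 175.26268005371094), (24.96984100341797, 25.416032791137695), 30.252948760986328)
collar 171 ((495.9037780761719, 175.95602416992188), 17.51010513305664)
screw 8 [481.87601844 163.98518669 176.89376461] [237.375 278.125]
244 155
```

View pics/w1h.png

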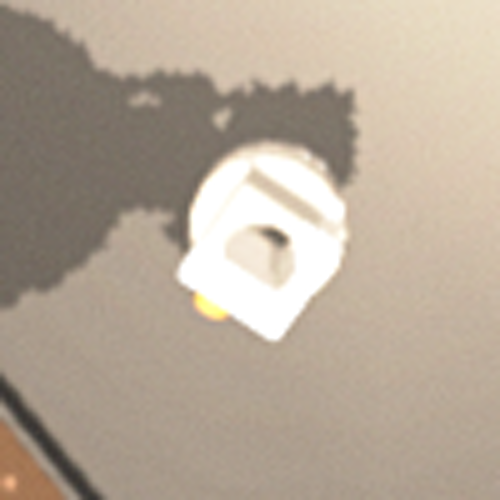

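Hub centre (496.5, 175.3), top at z 44, faces 30° mod 90, and the screw at about −60° (from image offset). Heading there with the jaws along hub x.

servo_tool:
  rows:
    - [[-0.27, 3.78, 0], -0.1, 6]
    - [[-0.27, 3.78, 0], -0.1, 6]
    - [[-0.27, 3.78, 0], -0.1, 6]
    - [[-0.27, 3.78, 0], -0.1, 6]
    - [[-0.27, 3.78, -0.5], -0.1, 6]

```text
clock: 5.88
eef_pos: [511.3, -49.6, 259.6]
tcp_rot: [-3.141, 0.0, 1.124]
contact_force: [1.9, -0.7, -0.9]
opening: 0.7
```

servo_tool:
  rows:
    - [[-0.27, 3.78, -1], -0.1, 6]
    - [[-0.27, 3.78, -1], -0.1, 6]
    - [[-0.27, 3.78, -1], -0.1, 6]
    - [[-0.27, 3.78, -1], -0.1, 6]
    - [[-0.27, 3.78, -1], -0.1, 6]

```text
clock: 6.3
eef_pos: [497.1, 139.4, 208.5]
tcp_rot: [-3.141, 0.002, 0.625]
contact_force: [0.2, -0.4, 0.0]
opening: 0.701
```

servo_tool:
  rows:
    - [[-0.27, 3.78, -1], -0.1, 6]
    - [[0, 0, 0], 0, 6]
    - [[0, 0, 0], 0, 6]

```text
clock: 6.55
eef_pos: [494.3, 177.0, 198.3]
tcp_rot: [-3.141, 0.004, 0.534]
contact_force: [-0.5, 0.3, -0.9]
opening: 0.701
```

```bash
python3 - <<'E'
from h import *
import pickle
s=r.sense(); f=eyes.grab_frame("wrist"); save("w4",f["frame"]); pickle.dump((s,f),open("w4.pkl","wb"))
print(s["eef_pos"],s["tcp_rot"],s["qpos"],s["clock"])
E
python3 hub.py w4 496.5 175.3
```

```text
[494.27173779 177.00551302 198.28025399] [-3.14096046  0.00365665  0.53373763] [ 3.41077975e-01  2.49778975e-01  1.88712558e+00 -9.41371503e-05
  1.00839815e+00  1.37818817e+00] 6.55
hist z (array([   6, 1099, 1236,   13,   33,   66,   78,  134,  109,   12,   58,
         57,   58,  227,  262,    1,    0]), array([-5,  0,  2,  4,  6, 10, 14, 18, 20, 22, 24, 30, 36, 42, 44, 46, 48,
       60]))
top n 510 43.947683354508456 ((496.1549987792969, 174.93165588378906), (25.389429092407227, 24.765689849853516), 30.30790138244629)
collar 240 ((496.3279724121094, 175.07553100585938), 17.69529151916504)
screw 55 [505.63092112 166.67504794 107.13326342] [329.76363636 247.12727273]
271 130
```

View pics/w4.png

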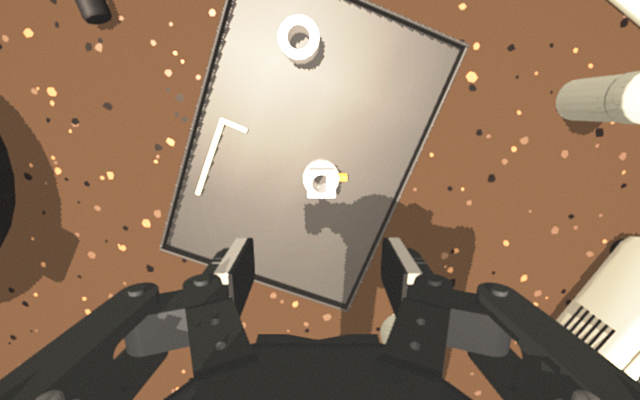

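View pics/w4h.png

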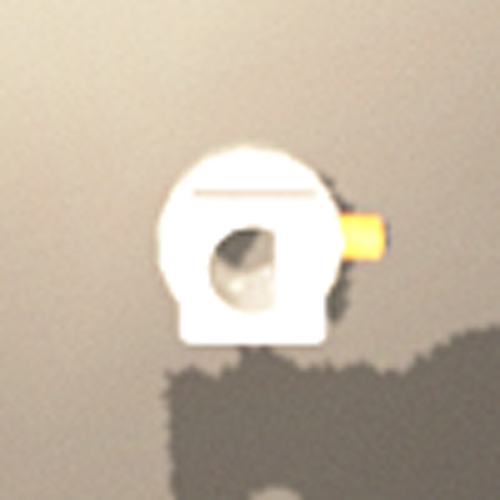

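Screw points image right at (344,177), aligned with the jaw axis. Descending.

servo_tool:
  rows:
    - [[0.19, -0.2, -3], 0, 6]
    - [[0, 0, -3.5], 0, 6]
    - [[0, 0, -3.5], 0, 6]
    - [[0, 0, -3.5], 0, 6]
    - [[0, 0, -1.5], 0, 6]

```text
clock: 7.02
eef_pos: [495.6, 171.2, 46.5]
tcp_rot: [-3.141, 0.005, 0.529]
contact_force: [0.2, -1.2, 0.1]
opening: 0.702
```

servo_tool:
  rows:
    - [[0, 0, -0.7], 0, 6]
    - [[0, 0, -0.7], 0, 6]
    - [[0, 0, 0], 0, 6]

```text
clock: 7.27
eef_pos: [497.8, 172.8, 35.9]
tcp_rot: [-3.142, 0.001, 0.529]
contact_force: [0.1, 0.3, -0.6]
opening: 0.705
```

servo_tool:
  rows:
    - [[-0.16, 0.22, -0.15], 0, 6]
    - [[0, 0, 0], 0, 5]
    - [[0, 0, 0], 0, 4]
  squeeze: 40

```text
clock: 7.52
eef_pos: [496.8, 176.1, 35.8]
tcp_rot: [3.141, -0.002, 0.53]
contact_force: [0.3, -0.1, -0.3]
opening: 0.473
```

servo_tool:
  rows:
    - [[0, 0, 0], 0, 3.3]
    - [[0, 0, 0], 0, 3]
    - [[0, 0, 0], 0, 2.2]
    - [[0, 0, 0], 0, 2]
    - [[0, 0, 0], 0, 2]

```text
clock: 7.93
eef_pos: [496.6, 176.0, 35.5]
tcp_rot: [3.141, -0.001, 0.53]
contact_force: [-0.7, -0.5, 6.6]
opening: 0.285
```

servo_tool:
  rows:
    - [[0, 0, 0], 0, 2]
    - [[0, 0, 0], 0, 2]

```text
clock: 8.1
eef_pos: [496.6, 176.1, 35.4]
tcp_rot: [3.141, -0.001, 0.53]
contact_force: [-0.8, 0.0, 5.1]
opening: 0.287
```

Neck gripped (opening 24.4 mm). Lift.

servo_tool:
  rows:
    - [[0, 0, 1], 0, 2]
    - [[0, 0, 3], 0, 2]
    - [[0, 0, 4], 0, 2]
    - [[0, 0, 4], 0, 2]
    - [[0, 0, 4], 0, 2]

```text
clock: 8.52
eef_pos: [495.4, 175.6, 196.9]
tcp_rot: [-3.141, 0.001, 0.53]
contact_force: [1.1, 0.4, -2.3]
opening: 0.286
```

servo_tool:
  rows:
    - [[0, 0, 3], 0, 2]
    - [[0, 0, 0], 0, 2]

```text
clock: 8.68
eef_pos: [499.2, 176.9, 231.9]
tcp_rot: [3.14, -0.01, 0.53]
contact_force: [0.8, 1.9, -0.3]
opening: 0.281
```

```bash
python3 - <<'E'
from h import *
import pickle
s=r.sense(); f=eyes.grab_frame("wrist"); save("w5",f["frame"]); pickle.dump((s,f),open("w5.pkl","wb"))
print(s["eef_pos"],s["tcp_rot"],s["qpos"],s["clock"],s["opening"],s["contact_force"])
E
```

```text
[499.18912358 176.91902601 231.9427118 ] [ 3.1395763  -0.01023614  0.52993289] [ 3.37783722e-01  2.10532948e-01  1.85439227e+00 -2.79788634e-05
  1.06623463e+00  1.37867088e+00] 8.6833 0.2808498938339677 [ 0.84756854  1.89454153 -0.28408886]
```

View pics/w5.png

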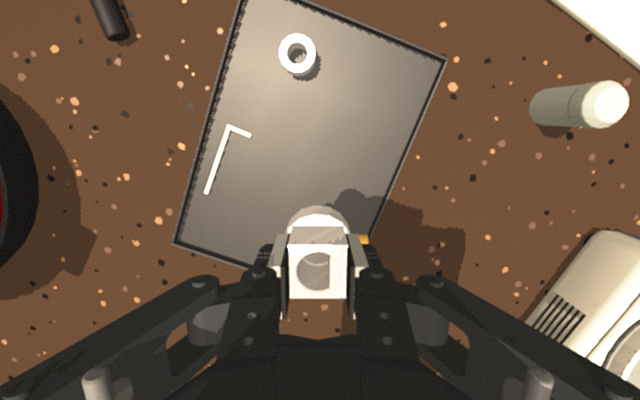

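The hub is held, its top square centred near (317,272). I'll measure its pose in the tool frame.

```bash
cat > inhand.py <<'E'
from h import *
import pickle,sys
s,f=pickle.load(open(sys.argv[1]+".pkl","rb")); T=np.array(f["hand_eye"])
M=np.linalg.inv(T)   # tool frame as world
v,u=np.mgrid[0:400,0:640]
P=bydepth(f,np.c_[u.ravel(),v.ravel()],M).reshape(400,640,3)
ok=(u>255)&(u<380)&(v>200)&(v<330)&(f["depth"]>0)
print(np.histogram(P[ok][:,2],np.arange(-20,60,3)))
w=ok&(P[...,2]<-3)&(P[...,2]>-20)&(abs(P[...,1])<12)&(u>288)&(u<350); q=P[w]; print("top z",np.median(q[:,2]),q[:,:2].min(0),q[:,:2].max(0))
w=(abs(P[...,2]-np.median(q[:,2]))<3)&(u>286)&(u<350)&(v>225)&(v<310); n,l,st,_=cv2.connectedComponentsWithStats(w.astype(np.uint8)); k=1+st[1:,4].argmax(); q=P[l==k]
print(len(q),cv2.minAreaRect(q[:,:2].astype(np.float32)), np.percentile(q[:,:2],[1,99],axis=0))
# plane tilt
A=np.c_[q[:,:2],np.ones(len(q))]; print("tilt",np.linalg.lstsq(A,q[:,2],rcond=None)[0])
w=(P[...,2]>10)&(P[...,2]<17.5)&(u>270)&(u<365)&(v>195)&(v<260); q=P[w]; 
print("collar top",len(q),np.median(q[:,2]),np.percentile(q[:,:2],[0.5,99.5],axis=0))
save("c5",cv2.resize(f["frame"][195:320,250:390],(700,600)))
E
python3 inhand.py w5
```

```text
(array([ 202,  273,  249, 1780,  838,  431,  425,  349,  319,  228,  196,
        443,  345,  211,  188,  149,  113,   33,    0,    0,    0,    0,
          0,    0,    0,    0]), array([-20, -17, -14, -11,  -8,  -5,  -2,   1,   4,   7,  10,  13,  16,
        19,  22,  25,  28,  31,  34,  37,  40,  43,  46,  49,  52,  55,
        58]))
top z -8.347807331772778 [-13.58269167 -11.99052825] [12.33504122 11.97885995]
2274 ((-0.5969305038452148, -0.5770950317382812), (26.263093948364258, 25.87403678894043), 89.71305847167969) [[-12.86759937 -12.97853139]
 [ 12.04961008  11.35303445]]
tilt [ 9.05640765e-04 -7.35128841e-03 -8.31912456e+00]
collar top 697 15.41662622774922 [[ -6.21876287 -15.80911726]
 [ 16.95681921  14.20722588]]
```

View pics/c5.png

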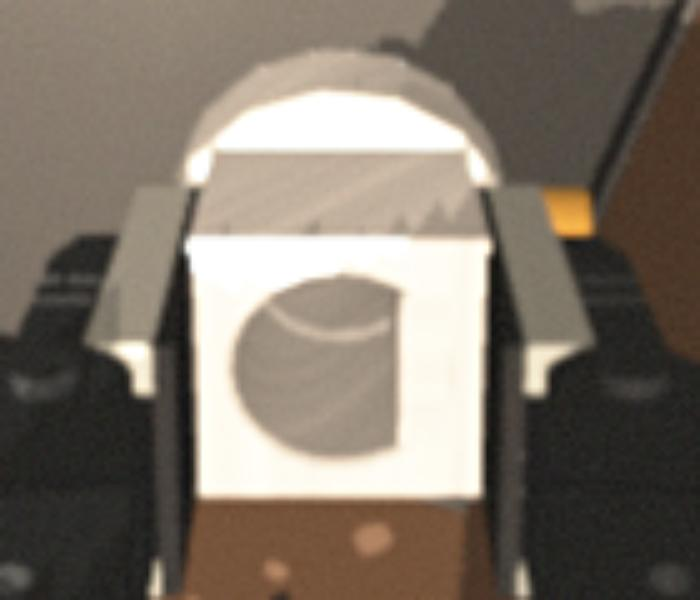

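servo_tool:
  rows:
    - [[0.26, -3.78, 0], 0.1, 2]
    - [[0.26, -3.78, 0], 0.1, 2]
    - [[0.26, -3.78, 0], 0.1, 2]
    - [[0.26, -3.78, 0], 0.1, 2]
    - [[0.26, -3.78, 0], 0.1, 2]

```text
clock: 9.15
eef_pos: [507.8, -14.7, 223.5]
tcp_rot: [-3.14, 0.001, 1.035]
contact_force: [1.5, 0.5, -1.4]
opening: 0.282
```

servo_tool:
  rows:
    - [[0.26, -3.78, 0], 0.1, 2]
    - [[0.26, -3.78, 0], 0.1, 2]
    - [[0.26, -3.78, 0], 0.1, 2]
    - [[0.26, -3.78, 0], 0.1, 2]
    - [[0.26, -3.78, 0], 0.1, 2]

```text
clock: 9.57
eef_pos: [520.9, -203.7, 223.3]
tcp_rot: [-3.139, -0.001, 1.535]
contact_force: [-0.0, -0.4, -1.5]
opening: 0.286
```

servo_tool:
  rows:
    - [[0.1, -3.78, 0], 0.1, 2]
    - [[0, 0, 0], 0, 2]
    - [[0, 0, 0], 0, 2]
    - [[0, 0, 0], 0, 2]

```text
clock: 9.9
eef_pos: [522.1, -239.5, 223.4]
tcp_rot: [-3.139, -0.002, 1.628]
contact_force: [0.7, 1.4, -1.8]
opening: 0.283
```

servo_tool:
  rows:
    - [[0.43, 0.06, 0], 0, 2]
    - [[0, 0, 0], 0, 2]
    - [[0, 0, 0], 0, 2]
    - [[0, 0, 0], 0, 2]

```text
clock: 10.23
eef_pos: [527.6, -238.5, 224.8]
tcp_rot: [-3.142, -0.0, 1.631]
contact_force: [-0.3, 0.4, -1.3]
opening: 0.281
```

```bash
python3 - <<'E'
from h import *
import pickle
s=r.sense(); f=eyes.grab_frame("wrist"); save("w6",f["frame"]); pickle.dump((s,f),open("w6.pkl","wb"))
print(s["eef_pos"],s["tcp_rot"],s["qpos"],s["clock"],s["opening"],s["contact_force"])
g=eyes.grab_frame("scene"); 
save("s6",cv2.resize(g["frame"][160:300,200:340],(560,560),interpolation=cv2.INTER_CUBIC))
E
python3 inhand.py w6
```

```text
[ 527.64881701 -238.48701527  224.80698662] [-3.14153053e+00 -1.25476668e-05  1.63097630e+00] [-4.27079932e-01  2.99691293e-01  1.75140846e+00 -2.02931499e-05
  1.09055366e+00 -4.87250529e-01] 10.2333 0.28100365124233145 [-0.34449018  0.40805093 -1.27398647]
(array([ 212,  259,  260, 1779,  839,  420,  422,  377,  303,  216,  207,
        465,  318,  215,  179,  149,  121,   36,    0,    0,    0,    0,
          0,    0,    0,    0]), array([-20, -17, -14, -11,  -8,  -5,  -2,   1,   4,   7,  10,  13,  16,
        19,  22,  25,  28,  31,  34,  37,  40,  43,  46,  49,  52,  55,
        58]))
top z -8.362998047098095 [-12.94018053 -11.98408634] [13.50777313 11.99424177]
2264 ((0.2389202117919922, -0.3191995620727539), (26.340496063232422, 26.260019302368164), 89.15931701660156) [[-11.92681742 -12.84869755]
 [ 13.10255064  11.46822673]]
tilt [ 5.46015688e-03 -1.02063256e-02 -8.32675485e+00]
collar top 702 15.379332390152712 [[ -4.78033645 -15.73313006]
 [ 18.0355966   14.36536621]]
```

View pics/w6.png

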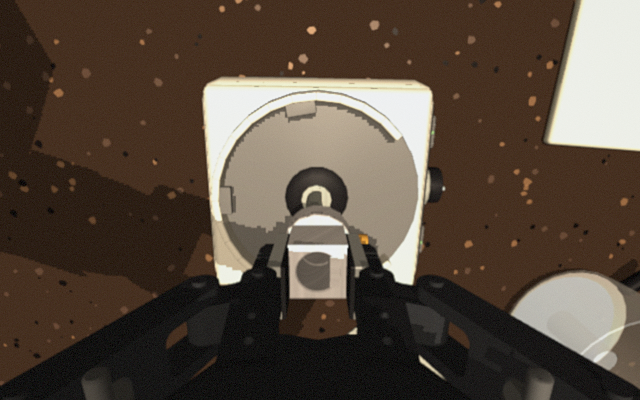

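View pics/s6.png

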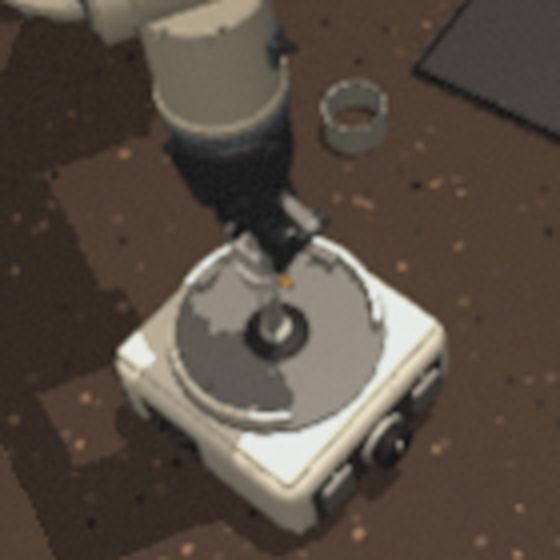

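```bash
python3 - <<'E'
from h import *
import pickle
s,f=pickle.load(open("w6.pkl","rb")); M=cfw(f,s)
v,u=np.mgrid[0:400,0:640]
P=bydepth(f,np.c_[u.ravel(),v.ravel()],M).reshape(400,640,3)
c=np.array([526.,-239.5]); R=np.hypot(P[...,0]-c[0],P[...,1]-c[1])
def circ(q):
    A=np.c_[2*q[:,:2],np.ones(len(q))]; x=np.linalg.lstsq(A,(q[:,:2]**2).sum(1),rcond=None)[0]; return x[:2].round(1),round(float(np.sqrt(x[2]+x[0]**2+x[1]**2)),1)
w=(P[...,2]>118)&(P[...,2]<128)&(R>70)&(R<83); print("ring",w.sum(),circ(P[w]))
w=(P[...,2]>180)&(abs(u-317)<60)&(v>200)&(v<310)
w=(abs(P[...,2]-(s["eef_pos"][2]+8.4))<3)&(u>286)&(u<350)&(v>225)&(v<310); n,l,st,_=cv2.connectedComponentsWithStats(w.astype(np.uint8)); k=1+st[1:,4].argmax(); q=P[l==k]
print("top",cv2.minAreaRect(q[:,:2].astype(np.float32)),np.median(q[:,2]),np.percentile(q[:,:2],[1,99],axis=0).mean(0))
w=(abs(P[...,2]-(s["eef_pos"][2]-15.4))<3)&(u>275)&(u<362)&(v>195)&(v<262); q=P[w][:,:2]
from scipy.spatial import ConvexHull
h=q[ConvexHull(q).vertices]; h=h[h[:,1]>-238]; print("collar",circ(h),len(h))
E
```

```text
ring 3206 (array([ 526.3, -239.7]), 77.5)
top ((527.3095092773438, -238.268310546875), (26.327136993408203, 26.260021209716797), 4.288633346557617) 233.20893667024308 [ 526.82157542 -237.83896558]
collar (array([ 526.8, -237.2]), 17.2) 13
```

servo_tool:
  rows:
    - [[-0.09, -0.16, 0], 0, 2]
    - [[0, 0, -1], 0, 2]
    - [[0, 0, -1], 0, 2]
    - [[0, 0, 0], 0, 2]
    - [[0, 0, 0], 0, 2]

```text
clock: 10.75
eef_pos: [525.8, -240.7, 203.5]
tcp_rot: [-3.139, -0.001, 1.63]
contact_force: [0.5, 0.4, -1.2]
opening: 0.282
```

servo_tool:
  rows:
    - [[0, 0, 0], 0, 2]

```text
clock: 10.83
eef_pos: [526.5, -241.0, 204.5]
tcp_rot: [-3.141, -0.0, 1.63]
contact_force: [0.1, 0.2, -1.5]
opening: 0.284
```

servo_tool:
  rows:
    - [[0, 0.08, -0.4], 0, 2]
    - [[0, 0, -0.4], 0, 2]
    - [[0, 0, -0.3], 0, 2]
    - [[0, 0, -0.3], 0, 2]
    - [[0, 0, -0.2], 0, 2]

```text
clock: 11.25
eef_pos: [526.4, -240.1, 188.3]
tcp_rot: [-3.141, -0.0, 1.63]
contact_force: [-0.6, -0.3, -1.8]
opening: 0.28
```

servo_tool:
  rows:
    - [[0, 0, -0.2], 0, 2]
    - [[0, 0, -0.2], 0, 2]
    - [[0, 0, 0], 0, 2]

```text
clock: 11.5
eef_pos: [526.4, -240.1, 184.3]
tcp_rot: [-3.141, -0.0, 1.63]
contact_force: [-0.6, -0.2, -2.2]
opening: 0.282
```

Hub is about 8 mm over the shaft end with no contact force. Continuing.

servo_tool:
  rows:
    - [[0, 0, -0.3], 0, 2]
    - [[0, 0, -0.3], 0, 2]
    - [[0, 0, -0.3], 0, 2]
    - [[0, 0, -0.3], 0, 2]

```text
clock: 11.83
eef_pos: [526.5, -240.1, 172.5]
tcp_rot: [-3.142, -0.0, 1.63]
contact_force: [-0.8, 0.0, -2.4]
opening: 0.279
```

servo_tool:
  rows:
    - [[0, 0, -0.3], 0, 2]
    - [[0, 0, -0.3], 0, 2]
    - [[0, 0, -0.3], 0, 2]
    - [[0, 0, -0.2], 0, 2]
    - [[0, 0, 0], 0, 2]

```text
clock: 12.25
eef_pos: [526.3, -240.1, 161.2]
tcp_rot: [-3.141, -0.0, 1.63]
contact_force: [0.1, -1.0, -1.6]
opening: 0.281
```

servo_tool:
  rows:
    - [[0, 0, -0.3], 0, 2]
    - [[0, 0, -0.3], 0, 2]
    - [[0, 0, -0.2], 0, 2]
    - [[0, 0, -0.2], 0, 2]
    - [[0, 0, 0], 0, 2]

```text
clock: 12.67
eef_pos: [526.3, -240.1, 151.3]
tcp_rot: [-3.141, -0.0, 1.63]
contact_force: [0.7, -0.1, -1.5]
opening: 0.283
```

servo_tool:
  rows:
    - [[0, 0, -0.2], 0, 2]
    - [[0, 0, 0], 0, 2]

```text
clock: 12.83
eef_pos: [526.5, -240.1, 149.5]
tcp_rot: [-3.141, -0.0, 1.63]
contact_force: [0.5, 0.5, -1.4]
opening: 0.287
```

servo_tool:
  rows:
    - [[0, 0, -0.2], 0, 2]
    - [[0, 0, 0], 0, 2]

```text
clock: 13.0
eef_pos: [526.5, -240.1, 147.5]
tcp_rot: [-3.141, -0.0, 1.63]
contact_force: [0.8, -1.1, -1.7]
opening: 0.283
```

servo_tool:
  rows:
    - [[0, 0, -0.2], 0, 2]
    - [[0, 0, 0], 0, 2]

```text
clock: 13.17
eef_pos: [526.8, -240.3, 146.4]
tcp_rot: [3.141, 0.0, 1.63]
contact_force: [-2.0, 1.3, 3.9]
opening: 0.283
```

Contact at TCP z ≈ 146.4, as predicted for home (114 + 32.4). Pressing lightly.

servo_tool:
  rows:
    - [[0, 0, -0.1], 0, 2]
    - [[0, 0, 0], 0, 2]

```text
clock: 13.33
eef_pos: [526.8, -240.3, 146.3]
tcp_rot: [3.141, 0.0, 1.63]
contact_force: [-4.7, 2.3, 15.1]
opening: 0.287
```

servo_tool:
  rows:
    - [[0, 0, -0.1], 0, 2]
    - [[0, 0, 0], 0, 2]
    - [[0, 0, 0], 0, 2]

```text
clock: 13.58
eef_pos: [526.9, -240.3, 146.2]
tcp_rot: [3.141, 0.001, 1.63]
contact_force: [-7.8, 2.7, 22.7]
opening: 0.283
```

```bash
python3 - <<'E'
from h import *
import pickle
s=r.sense(); f=eyes.grab_frame("wrist"); save("w7",f["frame"]); pickle.dump((s,f),open("w7.pkl","wb"))
print(s["eef_pos"],s["tcp_rot"],s["contact_force"],s["clock"],s["opening"])
g=eyes.grab_frame("scene"); save("s7",cv2.resize(g["frame"][180:300,210:330],(560,560),interpolation=cv2.INTER_CUBIC))
print(r.sense()["contact_force"])
E
python3 inhand.py w7
```

```text
[ 526.87499029 -240.3485461   146.1923297 ] [3.14061162e+00 6.00543515e-04 1.62984697e+00] [-7.7920628   2.66101077 22.68189495] 13.5833 0.28266261519118846
[-7.39237133  3.25830699 22.32601873]
(array([ 215,  271,  859, 2100,  757,  329,  345,  256,  219,  153,  129,
        431,  207,  166,  131,  104,   89,   32,  198,  936, 4048,    2,
          0,    0,    0,    0]), array([-20, -17, -14, -11,  -8,  -5,  -2,   1,   4,   7,  10,  13,  16,
        19,  22,  25,  28,  31,  34,  37,  40,  43,  46,  49,  52,  55,
        58]))
top z -8.797484642551318 [-12.66388311 -11.99953616] [13.40748807 11.95808457]
2645 ((0.3638896942138672, -0.6064682006835938), (26.070003509521484, 26.05985450744629), 0.07411820441484451) [[-11.80307835 -12.85616754]
 [ 13.06397526  11.4645034 ]]
tilt [ 6.37656449e-03  3.73872454e-03 -8.77651936e+00]
collar top 693 15.296758389595027 [[ -2.03079991 -15.69193374]
 [ 18.02806298  14.3347838 ]]
```

View pics/w7.png

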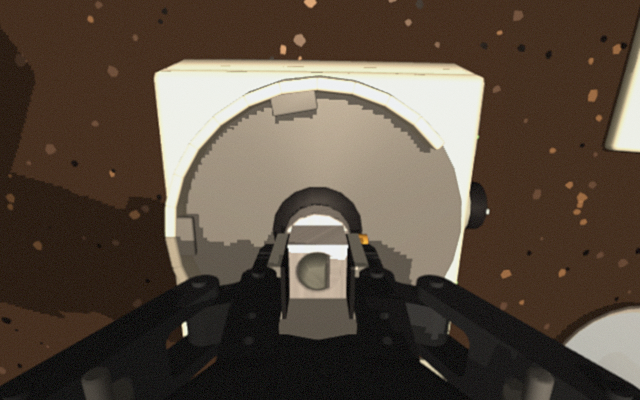

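View pics/s7.png

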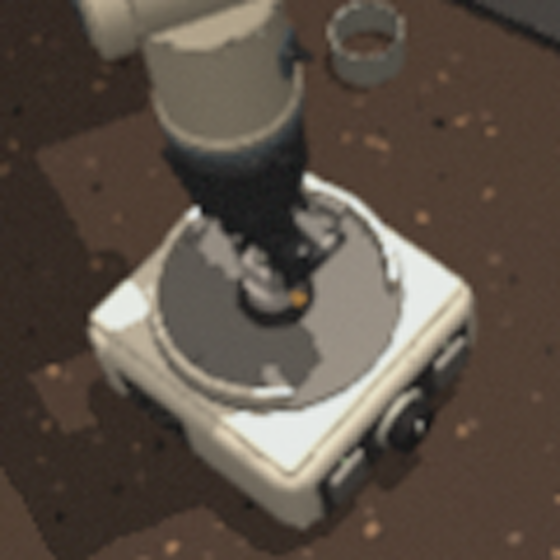

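Home: the shaft end shows above the neck at (315,270) and there is a new depth layer about 4 mm above the neck top. Screw points to the dial. I'll hold briefly, then hand in.

servo_tool:
  rows:
    - [[0, 0, 0], 0, 2]
    - [[0, 0, 0], 0, 2]
    - [[0, 0, 0], 0, 2]
    - [[0, 0, 0], 0, 2]
    - [[0, 0, 0], 0, 2]

```text
clock: 14.1
eef_pos: [526.8, -240.3, 146.2]
tcp_rot: [3.141, 0.001, 1.63]
contact_force: [-7.5, 3.8, 22.0]
opening: 0.291
```

```bash
python3 - <<'E'
from h import *
import pickle
s,f=pickle.load(open("w7.pkl","rb")); M=cfw(f,s)
v,u=np.mgrid[0:400,0:640]
P=bydepth(f,np.c_[u.ravel(),v.ravel()],M).reshape(400,640,3)
w=(u>300)&(u<328)&(v>258)&(v<285); print("shaft end",np.percentile(P[w][:,2],[50,80,95]))
g=eyes.grab_frame("top"); M2=cfw(g)
s=r.sense(); print(s["contact_force"],s["eef_pos"],s["opening"],abs(s["qvel"]).max())
save("t8",g["frame"])
r.sign_off(); print("done",r.sense()["contact_force"])
E
```

```text
shaft end [158.31582573 159.17825987 159.75467986]
[-6.67517722  3.0129899  22.21257209] [ 526.86443694 -240.33756849  146.1878626 ] 0.2832544003865017 0.0016614971875052904
the job is handed in; nothing more can be done
the job is handed in; nothing more can be done
```

View pics/t8.png

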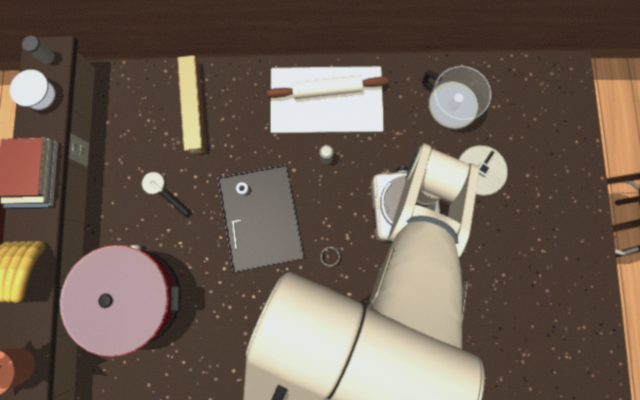

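The hub is on the shaft, fully home with its screw facing the dial. The arm is still gripping the neck and pressing down, and the job was handed in at about 14 s.

**What I did:** I pinched the bare shaft square on its flat, where it measured about 11–12 mm against the 12 mm given. I turned it 69° so the flat faces the front. A wrist picture then put the flat at about 3–4° in world, against a base yaw of about 3°. I then picked the hub from the tray by its neck, turned it to match, and lowered it with no measurable resistance until it touched the shoulder.

**Last checks:**
- **Seating:** contact came at TCP 146.4 mm, within 0.1 mm of the height predicted for home. The shaft end shows above the neck, read at 158–160 mm (nominal 160).
- **Direction and tilt:** the screw points to the dial, within about 1° judging by the grip angle. Tilt measures below 0.5°.
- **Force and stillness:** it presses down with 22 N, with about 8 N sideways, and the arm is still. The largest vertical force read during fitting was 23 N.
- **Surroundings:** the spacer, hex key, shaker, cutter and wheel look unmoved in the last top view. So does what I take to be the disc, although the arm covers part of it.

**Disagreements, all within calibration:** two camera readings of the hub's offset in the hand differed by about 0.8 mm, and the neck top read about 1 mm low.

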